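Set the fixture gap to the gauge blade

TASK

Take the gauge blade with the flat rectangular head (not the round-headed one) out of its wooden rest and stand it leaf down in the middle of the gap between the two jaws of the grey setting fixture. Let go of it, then turn the fixture's T-bar adjusting screw clockwise until the sprung jaw just drags on the blade: touching it and holding it lightly upright against the fixed jaw, but not clamped hard.

Things in the scene. Friction and masses are not known exactly. Their poses are not given: they have to be found in the camera images.
- blade: Gauge blade to use, 0.12 kg: upright steel leaf 30 (its x) x 6 (y) x 60 mm with a dark rectangular head 36 x 14 mm, 58 to 86 mm above the origin: grasp that. Origin: centre of the leaf's lower end; z up. Starts in one of two slots, 30 mm deep, 76 mm apart, of a wooden rest 140 x 50 x 36 mm; a gauge with a round 26 mm head stands in the other.
- fixture: Fixed grey base, 80 (x) x 190 (y) x 12 mm; origin under its centre on the worktop, z up. Fixed jaw face at y = -58 mm; sprung jaw face at y = -42 at screw 0. Gap 44 mm long in x, centred on x = 0, floor at z = 12, jaw tops at z = 55 flared as lead-in. Blade thickness goes along y, either way round. Screw axis vertical at x = 0, y = +52.
- screw (a joint): Screw angle, rad, grows clockwise from above, 0 to 1.75, starts 0 to 0.25, stays where left (0.2 N m). Grip: dark bar 52 x 12 mm, z 70 to 90 mm, centred on the axis; parallel to the fixture's long side (y) at 1.25, at angle q turned 1.25 - q anticlockwise from that. 1 rad closes 10 mm; meets the blade at 1.0; right drag 1.05 to 1.45, best 1.25; too hard past 1.5.
- pad: Sprung dark steel jaw plate, 44 (x) x 6 (y) x 40 mm, moved by the screw along the fixture's -y; its springs give 2 N per mm once it meets the blade. Its origin coincides with the fixture's at screw 0 and moves with the plate; pressing face at y = -42 mm in its own frame.
Mind the look-alikes: they are no part of the job. There is more than one size of the fixture; the one meant has the size given above. Leave any pink look-alike of the blade alone.

How it is judged (in metres and radians):
On the way, in this order (a step that is already met when the one before it is completed fails the run):
1. the blade stands in the open gap, released (x of blade in the frame of fixture between -0.015 and 0.015 m and y of blade in the frame of fixture between -0.062 and -0.038 m and z of blade in the frame of fixture below 0.022 m and contact force between the fingers and blade below 0.1 N and value of joint screw below 0.9 rad), for 0.2 s.
2. the sprung jaw drags lightly on the blade (x of blade in the frame of fixture between -0.015 and 0.015 m and y of blade in the frame of fixture between -0.062 and -0.038 m and z of blade in the frame of fixture below 0.022 m and angle between blade's own z axis and vertical below 0.17 rad and value of joint screw above 0.95 rad and contact force between pad and blade between 0.5 and 10 N), for 0.2 s.
At the end, for the whole second after the job is handed in: The blade stands in the gap, upright within about 10 degrees, within 15 mm of the gap's middle along the jaws and its lower end less than 10 mm above the gap's floor; the sprung jaw presses on it with 0.5 to 10 N (screw at about 1.05 to 1.45 rad); blade and screw are at rest (all of step 2 and linear speed of blade below 0.02 m/s and velocity of joint screw between -0.05 and 0.05 rad/s); the robot touches nothing.
It also fails if it takes over 51 s, if anything falls off the work surface, if the arm or the gripper's body presses on something with over 40 N, if the wrist force passes 120 N, or if a joint passes its speed limit or range.

ROBOT

A 6-joint arm with a two-finger parallel gripper is mounted at the origin on a cart in front of the work surface, level with it; the furniture and walls round the work are solid. World frame = base frame: x ahead of the robot, y to its left, z up, the work surface at z = 0. Lengths are in mm, angles in rad, forces in N, time in s.
With the tool pointing down it reaches from about 350 to 975 mm from the base axis. Payload 7.1 kg.
Tool frame: the origin (TCP) lies at the very end of the fingers, on their centre line; the grasp point (between the pads) lies 19 mm behind it (ctrl.grip_point_offset is the distance from the TCP to the grasp point, in mm); x points along the fingers, y is the direction in which the jaws open and shut, and the axes are right-handed (so a half turn about x gives the same grasp; the last joint's range is limited). The gripper opens to 88 mm and grips with 3 to 60 N. Pads are 20 mm wide; open, the fingers measure 115 mm over their backs; the gripper's body (75 mm by 178 mm) begins 61 mm behind the grasp point.
Start: joints at [-1.163, 0.423, 1.63, -0, 1.089, -0.019], TCP at [258.74, -568.91, 222.675] pointing down, gripper open.
Joint ranges: [-3, 3], [-0.9, 2.11], [0.09, 2.58], [-1.31, 4.45], [0.11, 2.69], [-2.54, 2.54]. Speed limits (rad/s): [2.39, 2.39, 3.01, 3.14, 3.14, 3.14].

INTERFACE

Orientations are given as a rotation vector (axis times angle).
In Python, from workcell import ctrl, vision, workorder gives the robot as it stands.
- The arm moves only by the shell command python3 -m crank 'ROWS'. ROWS is JSON, a list of rows, each a list of 3 entries, a list of its own where there are three numbers: the shift along the tool's x, y, z in m, then the turn, a rotation vector about the tool's x, y, z in rad, then the finger opening in m, from 0 to 0.0878. In form: [[[dx, dy, dz], [wx, wy, wz], jaw], ...]. A call has exactly 8 rows; each row shifts and turns the commanded pose from where the row before left it, along the tool's axes as they then stand; what a row does not reach is not made up. A row lasts 1/12 s, in which the tool goes at most 41.7 mm and 7.16 degrees, less where a joint would pass 70% of its speed; a pose out of reach is approached as far as the arm can. A call with a gripper value outside its range is refused whole. The fingers move at their own pace and stop on an object; the grip force is fixed at half the most. Time passes only in rows, so rows that do not move let the fingers close, or fill a call up. It gives the time, the measured TCP pose, the force and the opening at its end, in the units of the state.
- ctrl.get_obs(): the state, without advancing time (a new reading comes with each control period).
- vision.get_image(name): name is "side" or "top"; returns a dict with "img" (400x640x3 uint8, blue, green, red), "mtx" (3x3 intrinsics, pixels), "rvec" (rotation vector, rad) and "tvec" (3), from world to camera coordinates, as OpenCV has them. Camera axes: x right, y down, z forward; pixel columns grow to the right and rows downward; lengths in mm; the calibration is good to about 2 mm. A picture is of the moment at which its call begins. There is no depth.
- workorder.close_job(): hands the job in, once; it reports no verdict.
The state is a dict: "t": time; "qpos": joint angles; "qvel": joint speeds; "joint_torque": joint torques, N m; "ee_pos": TCP position; "orientation": TCP orientation; "ft_force": force on the tool from outside, world axes, zero at the start; "moment": the same for the moment, N m; "width": finger opening in mm.
Only numpy, scipy, OpenCV 4.12 (cv2) and the standard library are available. Lean on these libraries where they do the work, as an engineer would, in place of code of your own. Each camera call takes 0.05 s, during which the arm holds its last target.

## Working session

There is one attempt and no reset: what is moved stays moved. The work goes in short steps, Python scripts to look and compute and a shell command to move; the robot and the scene stay as the last step left them, time stands still between calls to the robot, and variables do not carry over. Pictures are saved under pics/ and viewed, and the job is handed in when it is done.

```bash
ls; mkdir -p pics; python3 - <<'E'
from workcell import ctrl, vision
import cv2,numpy as np
for n in("side","top"):
    d=vision.get_image(n); cv2.imwrite(f"pics/{n}0.png",d["img"]); np.savez(f"{n}0.npz",**d)
    R=cv2.Rodrigues(np.array(d["rvec"],float))[0]; print(n,d["mtx"],(-R.T@np.array(d["tvec"]).ravel()))
print(ctrl.get_obs())
E
```

```text
pics
side [[388.78913705   0.         313.0588995 ]
 [  0.         388.78913705 197.65859606]
 [  0.           0.           1.        ]] [280.51436601 821.85749182 592.71211278]
top [[425.63230164   0.         325.19485382]
 [  0.         425.63230164 200.28079582]
 [  0.           0.           1.        ]] [ 489.18652407    4.00876463 1031.31160612]
{'t': 0.1, 'qpos': array([-1.16299566e+00,  4.23754543e-01,  1.63063251e+00, -3.96311000e-05,
        1.08857685e+00, -1.90189980e-02]), 'qvel': array([-0.00095273, -0.00176924, -0.00254311, -0.00084036, -0.00047557,
        0.00155368]), 'joint_torque': array([ 6.22480784e-04, -5.45608628e+01, -2.74323159e+01,  6.44782512e-02,
        1.88074802e-02,  4.29431168e-06]), 'ee_pos': array([ 258.53653165, -568.45971789,  221.97815057]), 'orientation': array([ 1.98587977,  0.4318049 , -1.98648807]), 'ft_force': array([-0.56457799, -0.73420231,  0.05987085]), 'moment': array([-0.00801636,  0.03951299,  0.02426939]), 'width': 87.75784312533617}
```

View pics/top0.png

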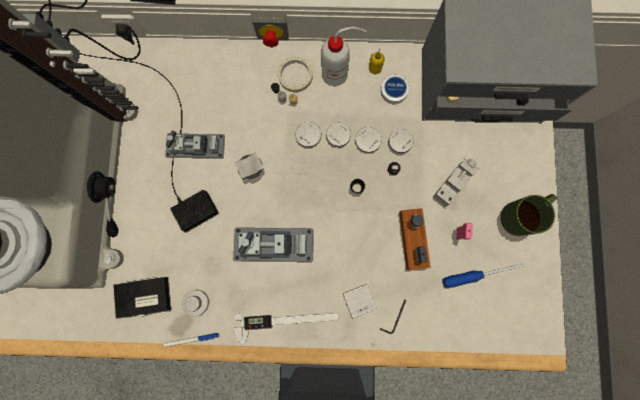

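View pics/side0.png

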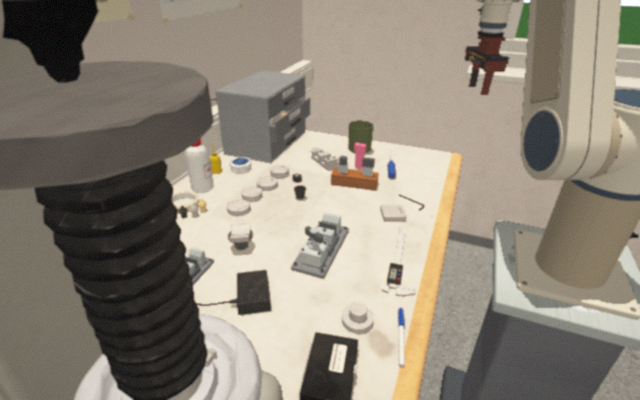

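The top view shows fixture candidates at (273,245), (195,146, smaller) and perhaps the grey thing at (456,182). The rest at (414,239) holds heads at (416,222) and (421,255). The pink look-alike is at (465,231). I'll enlarge these and measure.

```bash
cat > h.py <<'E'
import cv2,numpy as np
from workcell import ctrl, vision
def ray(d,u,v,z):
    R=cv2.Rodrigues(np.array(d["rvec"],float))[0];t=np.array(d["tvec"],float).ravel()
    p=cv2.undistortPoints(np.array([[[u,v]]],float),np.array(d["mtx"]),None).ravel()
    c=-R.T@t;r=R.T@np.array([p[0],p[1],1]);return c+r*(z-c[2])/r[2]
def proj(d,P):
    return cv2.projectPoints(np.array(P,float).reshape(-1,3),np.array(d["rvec"],float),np.array(d["tvec"],float),np.array(d["mtx"]),None)[0].reshape(-1,2)
def crop(im,x0,y0,x1,y1,s):return cv2.resize(im[y0:y1,x0:x1],None,fx=s,fy=s,interpolation=cv2.INTER_CUBIC)
E
python3 - <<'E'
from h import *
t=cv2.imread("pics/top0.png");s=cv2.imread("pics/side0.png")
cv2.imwrite("pics/c1.png",crop(t,225,215,325,275,8))
a=crop(t,390,195,480,280,6);b=crop(s,320,135,390,195,6)
h=max(a.shape[0],b.shape[0]);f=lambda i:cv2.copyMakeBorder(i,0,h-i.shape[0],0,0,0)
o=np.hstack([f(a),f(b)])[:, :];cv2.imwrite("pics/c2.png",cv2.resize(o,None,fx=.8,fy=.8));
d=np.load("top0.npz")
for n,pts in dict(big=[(234,229),(312,229),(312,262),(234,262)],small=[(166,134),(223,134),(223,157),(166,157)]).items():
    P=[ray(d,*p,12)[:2] for p in pts];print(n,np.round(P),[round(np.linalg.norm(P[i]-P[i-1])) for i in range(4)])
E
```

```text
big [[570. 233.]
 [575.  46.]
 [496.  43.]
 [491. 228.]] [78, 187, 78, 185]
small [[802. 417.]
 [805. 274.]
 [746. 271.]
 [743. 412.]] [59, 142, 59, 141]
```

View pics/c1.png

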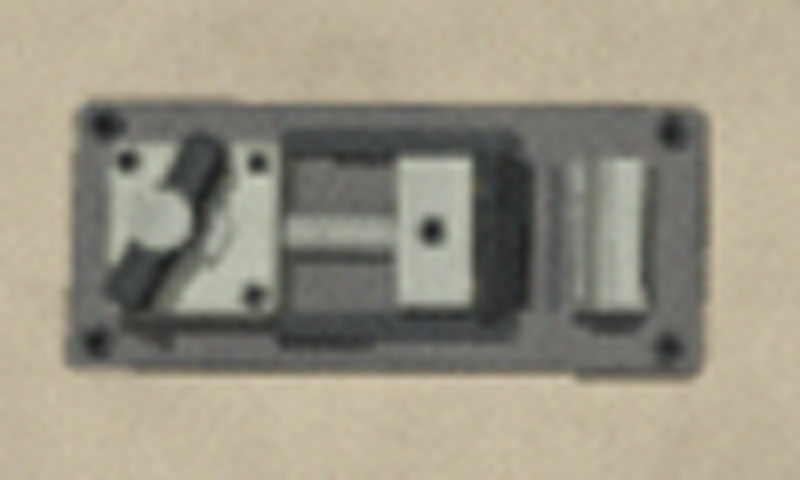

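View pics/c2.png

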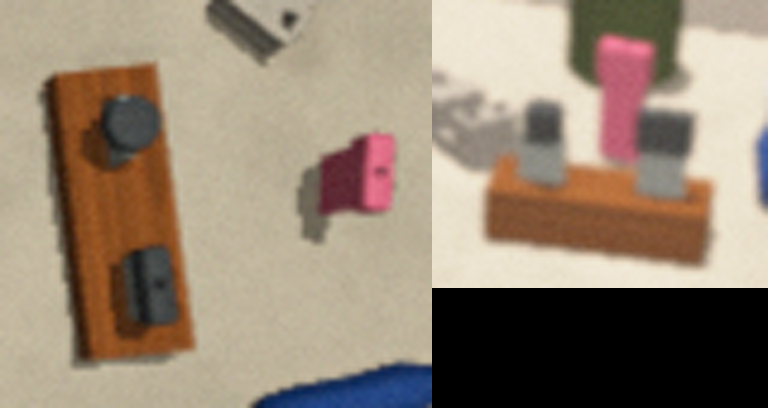

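Fixture candidates: the big one at (273,245) measures about 187x78 at z=12, matching 190x80. The one at (195,146) measures about 142x59, so it's too small. The grey block at (456,182) doesn't match. For the blade, the dark rectangular head is at about (421,255), the round one is at (416,222), and the pink one at (465,231) is to be left alone. Next I'll take precise measurements.

```bash
python3 - <<'E'
from h import *
t=cv2.imread("pics/top0.png");d=np.load("top0.npz")
hsv=cv2.cvtColor(t,cv2.COLOR_BGR2HSV)
# rest
m=cv2.inRange(hsv,(3,110,60),(16,255,255));m[:, :380]=0;m[:,445:]=0;m[:195]=0;m[285:]=0
m=cv2.morphologyEx(m,cv2.MORPH_CLOSE,np.ones((15,15)))
c=max(cv2.findContours(m,0,2)[0],key=cv2.contourArea);P=np.array([ray(d,*p,36)[:2] for p in c.reshape(-1,2)],np.float32)
r=cv2.minAreaRect(P);print("rest",r); print(np.round(cv2.boxPoints(cv2.minAreaRect(c))))
# fixture base outline: contrast from bench
m=(hsv[...,2]<150).astype(np.uint8)|((hsv[...,1]<20)).astype(np.uint8)
m[:, :226]=0;m[:,322:]=0;m[:218]=0;m[272:]=0
c=max(cv2.findContours(m,0,2)[0],key=cv2.contourArea);P=np.array([ray(d,*p,12)[:2] for p in c.reshape(-1,2)],np.float32)
print("fix",cv2.minAreaRect(P),cv2.contourArea(c))
v=t.copy();cv2.drawContours(v,[c],-1,(0,0,255),1)
a=crop(v,225,215,325,275,4);b=crop(t,405,240,435,275,14);cv2.imwrite("pics/c3.png",b);cv2.imwrite("pics/c4.png",a)
s=cv2.imread("pics/side0.png");cv2.imwrite("pics/c5.png",crop(s,285,205,360,285,7))
o=ctrl.get_obs();print(cv2.Rodrigues(o["orientation"])[0].round(3))
E
```

```text
rest ((556.6742553710938, -194.11856079101562), (140.21792602539062, 55.744346618652344), 7.516235828399658)
[[398. 210.]
 [422. 207.]
 [430. 267.]
 [406. 270.]]
fix ((535.476806640625, 137.1427764892578), (81.33462524414062, 190.9237518310547), 0.5446662902832031) 2625.0
[[-0.001  0.414 -0.91 ]
 [ 0.001 -0.91  -0.414]
 [-1.    -0.001  0.   ]]
```

View pics/c3.png

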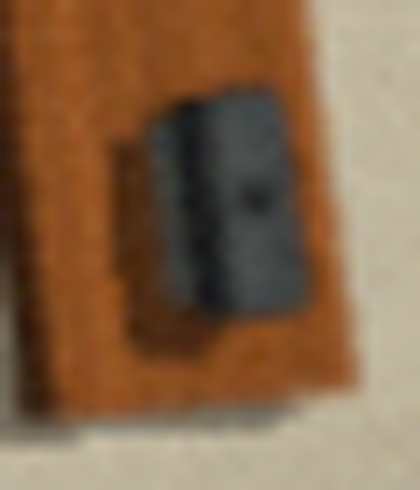

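View pics/c4.png

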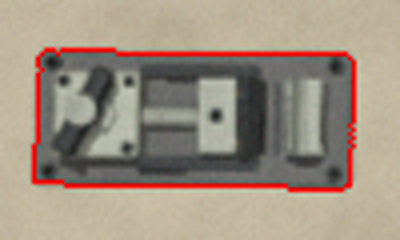

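View pics/c5.png

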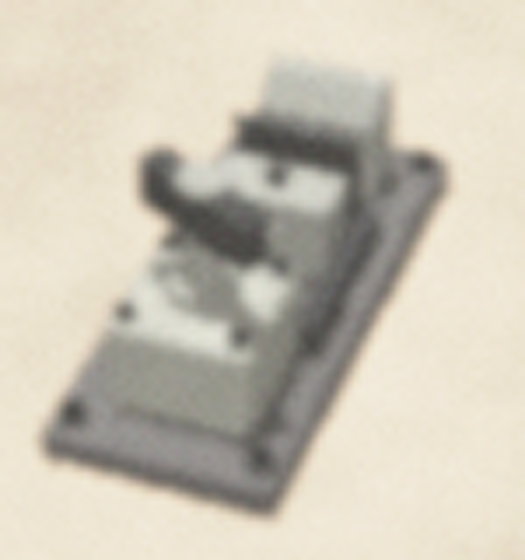

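The crops confirm it: the rectangular head at (421,255) is the blade and its long side runs along the rest. The fixture outline is a clean 191x81, with the T-bar end at image left and the gap at about (294,243). Next I'll get the yaw from the corner holes and compute the blade target.

```bash
python3 - <<'E'
from h import *
d=np.load("top0.npz");ds=np.load("side0.npz");s=cv2.imread("pics/side0.png")
un=lambda p,s,x0,y0:((p[0]+.5)/s-.5+x0,(p[1]+.5)/s-.5+y0)
H=[ray(d,*un(p,8,225,215),12)[:2] for p in [(105,125),(672,132),(97,342),(668,348)]]
H=np.array(H);print("holes",H.round(1),H.mean(0))
for a,b in((1,0),(3,2)):
    v=H[b]-H[a];print("yaw",np.degrees(np.arctan2(-v[0],v[1])))
for a,b in((2,0),(3,1)):
    v=H[b]-H[a];print("yaw",np.degrees(np.arctan2(v[1],v[0])))
# jaw face, fixture tops
for n,p,z in[("fixjaw flat left",(597,235),55),("dark pad right",(528,240),55),("handle hub",(160,222),90),("bar a",(208,145),90),("bar b",(130,295),90)]:
    print(n,ray(d,*un(p,8,225,215),z).round(1))
B={n:ray(d,*un(p,14,405,240),92) for n,p in dict(c=(257,199),TL=(213,92),TR=(278,88),BR=(308,300),BL=(228,312)).items()}
for n in B:print(n,B[n].round(1))
v=ray(d,430,267,36)-ray(d,422,207,36);print("rest yaw",np.degrees(np.arctan2(-v[1],-v[0])))
c=B["c"];print("side px of head top",proj(ds,c),"fixture jaw",)
v=s.copy()
cs=np.radians(7)
for sx in(-18,18):
  for sy in(-7,7):
    for z in (64,92):
      q=proj(ds,c*[1,1,0]+[sx*np.cos(cs)-sy*np.sin(cs),sx*np.sin(cs)+sy*np.cos(cs),z])[0];cv2.circle(v,tuple(int(round(x*8)) for x in q),4,(0,0,255),-1,shift=3)if 0 else v.__setitem__((int(round(q[1])),int(round(q[0]))),(0,0,255))
cv2.imwrite("pics/c6.png",cv2.resize(v[140:195,325:390],None,fx=9,fy=9,interpolation=cv2.INTER_NEAREST))
E
```

```text
holes [[567.  223.9]
 [569.5  53.7]
 [502.5 222.5]
 [505.3  52.7]] [536.0759602  138.21024243]
yaw 0.8182312329292232
yaw 0.9561485474807188
yaw 1.2331766599232783
yaw 0.8383915582066852
fixjaw flat left [536.1  72.   55. ]
dark pad right [534.1  91.7  55. ]
handle hub [534.7 190.3  90. ]
bar a [556.3 178.2  90. ]
bar b [514.5 197.5  90. ]
c [ 520.2 -201.9   92. ]
TL [ 536.7 -195.1   92. ]
TR [ 537.6 -205.3   92. ]
BR [ 504.8 -209.7   92. ]
BL [ 502.6 -197.2   92. ]
rest yaw 7.128114986081471
side px of head top [[368.7500832  157.52813067]] fixture jaw
```

View pics/c6.png

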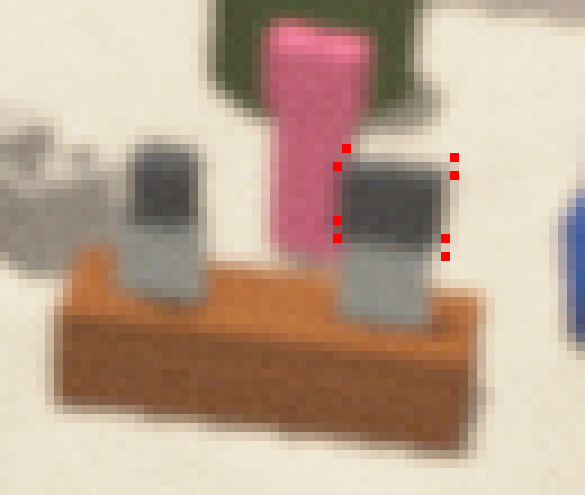

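The back-projected head corners land on the dark head in the side view to about 1 px, so the measurement holds. The blade is at about (520,-202) with yaw about 7°. The fixture is at about (536,138) with yaw about 1°. Turning and starting the traverse.

```bash
python3 -m crank '[[[0,0,0],[0.102,0,0],0.06],[[0,0,0],[0.102,0,0],0.06],[[0,0,0],[0.102,0,0],0.06],[[0,-0.027,-0.025],[0,0,0],0.06],[[0,-0.027,-0.025],[0,0,0],0.06],[[0,-0.027,-0.025],[0,0,0],0.06],[[0,-0.027,-0.025],[0,0,0],0.06],[[0,-0.027,-0.025],[0,0,0],0.06]]'
cat > st.py <<'E'
from h import *
import sys
o=ctrl.get_obs();R=cv2.Rodrigues(o["orientation"])[0]
print("t",o["t"],"p",o["ee_pos"].round(1),"yang",np.degrees(np.arctan2(R[1,1],R[0,1])).round(2),"tilt",R[:,0].round(3),"w",o["width"],"F",o["ft_force"].round(1),"M",o["moment"].round(2))
if len(sys.argv)>3:
    g=np.array(list(map(float,sys.argv[1:4])));print("tool shift mm to goal",(R.T@(g-o["ee_pos"])).round(1))
if len(sys.argv)>4: 
    print("tool x turn rad",-np.radians(float(sys.argv[4])-np.degrees(np.arctan2(R[1,1],R[0,1]))))
E
python3 st.py 520.2 -202 130 -83
```

```text
t: 0.77
ee_pos: [367.0, -418.2, 222.3]
orientation: [2.159, 0.131, -2.16]
ft_force: [0.5, 0.1, 0.1]
width: 59.8
t 0.7667 p [ 367.  -418.2  222.3] yang -83.11 tilt [-0.     0.001 -1.   ] w 59.817230537922526 F [0.5 0.1 0.1] M [ 0.   -0.01 -0.03]
tool shift mm to goal [  92.4 -196.2 -178.1]
tool x turn rad -0.0019695168627976716
```

```bash
python3 -m crank '[[[0,-0.028,-0.0255],[0,0,0],0.06],[[0,-0.028,-0.0255],[0,0,0],0.06],[[0.015,-0.028,-0.0255],[0,0,0],0.06],[[0.015,-0.028,-0.0255],[0,0,0],0.06],[[0.015,-0.028,-0.0255],[0,0,0],0.06],[[0.015,-0.028,-0.0255],[0,0,0],0.05],[[0.015,-0.028,-0.025],[0,0,0],0.05],[[0.015,0,0],[0,0,0],0.05]]'
python3 st.py 520.2 -202 59 -83
python3 - <<'E'
from h import *
for n in("side","top"):
    d=vision.get_image(n);i=d["img"]
    cv2.imwrite(f"pics/a_{n}.png",crop(i,*((300,100,420,200) if n=="side" else (370,190,490,290)),5))
E
```

```text
t: 1.43
ee_pos: [522.7, -199.3, 131.9]
orientation: [2.159, 0.136, -2.155]
ft_force: [0.0, 0.3, -0.3]
width: 50.2
t 1.4333 p [ 522.7 -199.3  131.9] yang -82.83 tilt [ 0.001  0.001 -1.   ] w 50.21202700761984 F [ 0.   0.3 -0.3] M [ 0.02 -0.02 -0.02]
tool shift mm to goal [72.9  2.5  2.9]
tool x turn rad 0.0029622070881198037
```

View pics/a_side.png

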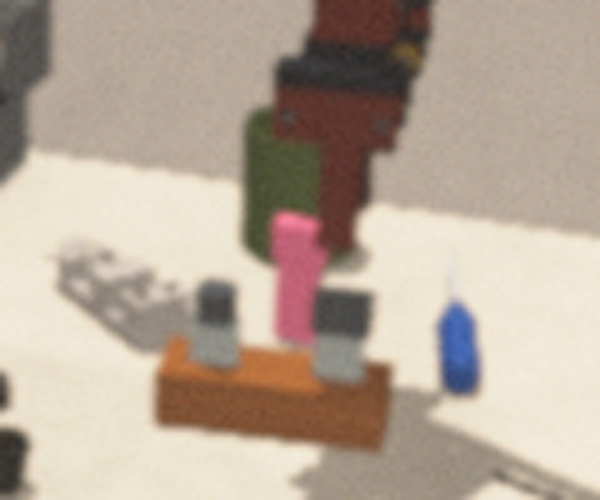

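View pics/a_top.png

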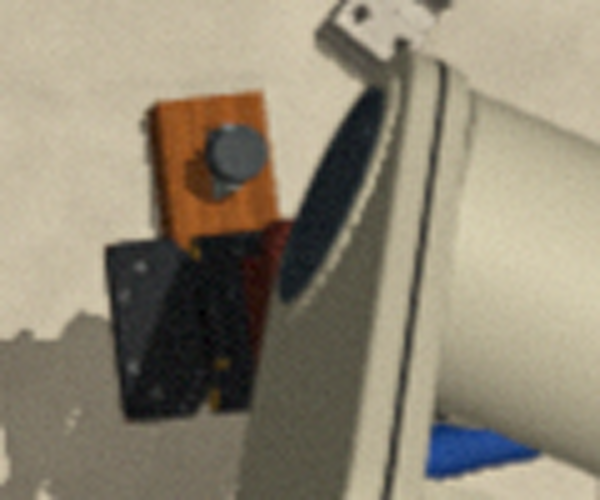

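The gripper is above the rectangular blade (side view: fingertips at about crop (335,250), blade head at (343,313)). Centring and descending.

```bash
python3 -m crank '[[[0.0,0.0025,0.003],[0.003,0,0],0.05],[[0.015,0,0],[0,0,0],0.05],[[0.015,0,0],[0,0,0],0.05],[[0.015,0,0],[0,0,0],0.05],[[0.015,0,0],[0,0,0],0.05],[[0.013,0,0],[0,0,0],0.05],[[0,0,0],[0,0,0],0.05],[[0,0,0],[0,0,0],0.05]]'
python3 st.py 520.2 -202 59 -83
python3 - <<'E'
from h import *
d=vision.get_image("side");i=d["img"]
cv2.imwrite(f"pics/b_side.png",crop(i,310,120,410,200,6))
E
```

```text
t: 2.2
ee_pos: [516.4, -207.9, 60.2]
orientation: [2.161, 0.125, -2.162]
ft_force: [-1.0, -0.7, -0.2]
width: 49.9
t 2.2 p [ 516.4 -207.9   60.2] yang -83.36 tilt [-0.  0. -1.] w 49.9048791908573 F [-1.  -0.7 -0.2] M [0.09 0.03 0.02]
tool shift mm to goal [ 1.2 -5.4 -4.4]
tool x turn rad -0.0063507927897611775
```

View pics/b_side.png

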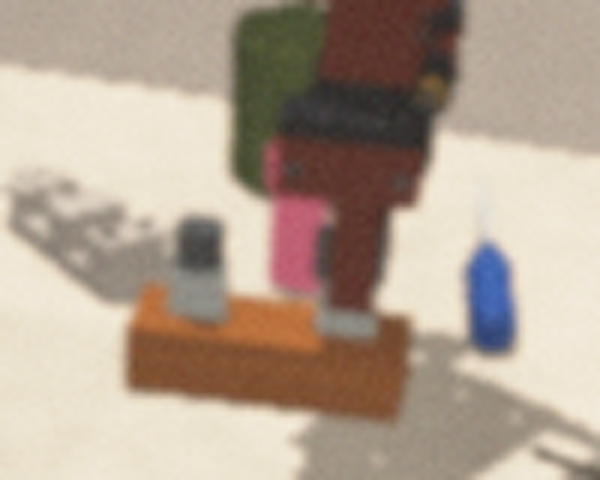

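The fingers straddle the head with the finger slightly right of its centre. The settled pose is about 5 mm off the goal, so I'll correct it and then close.

```bash
python3 -m crank '[[[0.001,-0.003,-0.002],[0,0,0],0.05],[[0,-0.0025,-0.0025],[0,0,0],0.05],[[0,0,0],[0,0,0],0.05],[[0,0,0],[0,0,0],0.0],[[0,0,0],[0,0,0],0.0],[[0,0,0],[0,0,0],0.0],[[0,0,0],[0,0,0],0.0],[[0,0,0],[0,0,0],0.0]]'
python3 st.py 520.2 -202 59 -83
```

```text
t: 2.92
ee_pos: [520.7, -200.6, 58.7]
orientation: [2.161, 0.128, -2.161]
ft_force: [-0.1, 0.0, -0.5]
width: 20.2
t 2.9167 p [ 520.7 -200.6   58.7] yang -83.25 tilt [-0.  0. -1.] w 20.229113524406177 F [-0.1  0.  -0.5] M [-0.02  0.03  0.02]
tool shift mm to goal [-0.3  1.3  0.7]
tool x turn rad -0.004344130195115806
```

```bash
python3 -m crank '[[[0,0,0],[0,0,0],0.0],[[0,0,0],[0,0,0],0.0],[[0,0,0],[0,0,0],0.0],[[0,0,0],[0,0,0],0.0],[[-0.005,0,0],[0,0,0],0.0],[[-0.01,0,0],[0,0,0],0.0],[[-0.015,0,0],[0,0,0],0.0],[[-0.015,0,0],[0,0,0],0.0]]'
python3 st.py 520.2 -202 59 -83
python3 - <<'E'
from h import *
d=vision.get_image("side");i=d["img"]
cv2.imwrite(f"pics/d_side.png",crop(i,310,100,410,200,6))
E
```

```text
t: 3.58
ee_pos: [520.4, -200.3, 104.6]
orientation: [2.16, 0.128, -2.162]
ft_force: [0.3, 0.1, -2.1]
width: 14.1
t 3.5833 p [ 520.4 -200.3  104.6] yang -83.28 tilt [-0.001  0.001 -1.   ] w 14.127887472970274 F [ 0.3  0.1 -2.1] M [ 0.02 -0.01  0.02]
tool shift mm to goal [45.6  1.7  0.4]
tool x turn rad -0.004883811130731098
```

View pics/d_side.png

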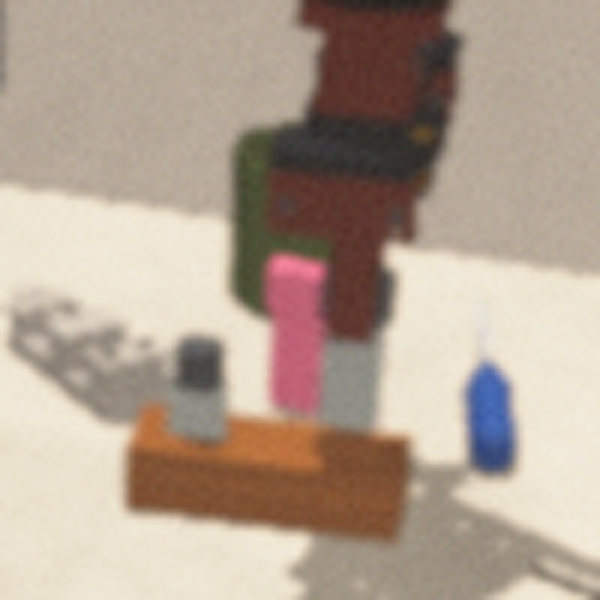

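Jaw width is 14.1 mm, which matches the head thickness. The leaf hangs free below the finger at crop (352,385) and the round gauge is still in the rest. Next: lift, align yaw to the fixture, traverse.

```bash
python3 -m crank '[[[-0.02,0,0],[0,0,0],0.0],[[-0.025,0,0],[0.05,0,0],0.0],[[-0.02,0,0],[0.05,0,0],0.0],[[0,-0.025,-0.003],[0,0,0],0.0],[[0,-0.035,-0.003],[0,0,0],0.0],[[0,-0.035,-0.003],[0,0,0],0.0],[[0,-0.035,-0.003],[0,0,0],0.0],[[0,-0.035,-0.003],[0,0,0],0.0]]'
python3 st.py 536.6 86.7 170 -89.05
```

```text
t: 4.3
ee_pos: [532.3, -33.6, 169.1]
orientation: [2.213, 0.02, -2.213]
ft_force: [0.5, -0.5, -1.4]
width: 13.8
t 4.3 p [532.3 -33.6 169.1] yang -89.03 tilt [-0.     0.001 -1.   ] w 13.802693751798657 F [ 0.5 -0.5 -1.4] M [ 0.07 -0.03 -0.03]
tool shift mm to goal [  -0.8 -120.2   -6.3]
tool x turn rad 0.0003990195019555994
```

```bash
python3 -m crank '[[[0,-0.035,-0.002],[0,0,0],0.0],[[0,-0.035,-0.002],[0,0,0],0.0],[[0,-0.030,-0.002],[0,0,0],0.0],[[0,-0.02,0],[0,0,0],0.0],[[0,0,0],[0,0,0],0.0],[[0,0,0],[0,0,0],0.0],[[0,0,0],[0,0,0],0.0],[[0,0,0],[0,0,0],0.0]]'
python3 st.py 536.6 86.7 70 -89.05
python3 - <<'E'
from h import *
for n in("side","top"):
    d=vision.get_image(n);i=d["img"];np.savez(n+"1.npz",**d)
    cv2.imwrite(f"pics/e_{n}.png",crop(i,*((270,140,390,290) if n=="side" else (220,190,330,290)),4 if n=="side" else 6))
E
```

```text
t: 4.97
ee_pos: [536.5, 83.7, 168.7]
orientation: [2.213, 0.018, -2.213]
ft_force: [-0.7, 0.2, -2.2]
width: 13.9
t 4.9667 p [536.5  83.7 168.7] yang -89.05 tilt [-0. -0. -1.] w 13.86465829726723 F [-0.7  0.2 -2.2] M [ 0.   -0.03  0.04]
tool shift mm to goal [98.7 -3.  -0.1]
tool x turn rad 5.664911399209904e-05
```

View pics/e_side.png

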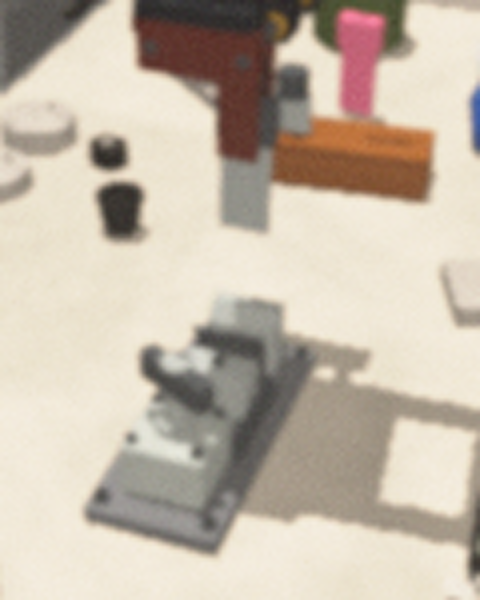

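View pics/e_top.png

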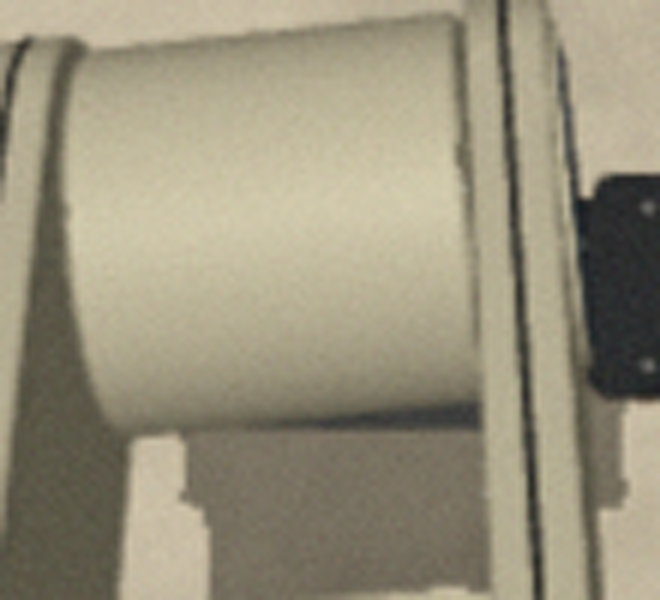

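The blade hangs held, with its leaf bottom at about side pixel (331,197), directly above the gap region. The top view is blocked by the arm. I'll descend until the leaf's end is just above the jaw tops and check there.

```bash
python3 -m crank '[[[0.01,-0.003,0],[0,0,0],0.0],[[0.015,0,0],[0,0,0],0.0],[[0.015,0,0],[0,0,0],0.0],[[0.01,0,0],[0,0,0],0.0],[[0.006,0,0],[0,0,0],0.0],[[0,0,0],[0,0,0],0.0],[[0,0,0],[0,0,0],0.0],[[0,0,0],[0,0,0],0.0]]'
python3 st.py 536.6 86.7 70 -89.05
python3 - <<'E'
from h import *
n="side"
d=vision.get_image(n);i=d["img"];np.savez(n+"2.npz",**d)
cv2.imwrite(f"pics/f_{n}.png",crop(i,295,160,365,240,7))
o=ctrl.get_obs();p=o["ee_pos"]
for sx in(-15,15):
    for y in (3,):print("leaf bottom corner pred",proj(d,[p[0]+sx,p[1]+y,p[2]-53]).round(1))
c=np.array([535.8,137.7]);a=np.radians(.95);X=np.array([np.cos(a),np.sin(a)]);Y=np.array([-np.sin(a),np.cos(a)])
for nm,x,y,z in[("fixjaw -x",-22,-58,52),("fixjaw +x",22,-58,52),("pad -x",-22,-43.5,52),("pad+x",22,-43.5,52),("base c",-40,95,12),("base c",40,95,12)]:
    print(nm,proj(d,[*(c+x*X+y*Y),z]).round(1))
E
```

```text
t: 5.73
ee_pos: [537.2, 87.7, 113.1]
orientation: [2.214, 0.02, -2.212]
ft_force: [0.0, 0.3, -1.5]
width: 14.0
t 5.7333 p [537.2  87.7 113.1] yang -88.99 tilt [ 0.001  0.    -1.   ] w 13.966571880068921 F [ 0.   0.3 -1.5] M [ 0.07 -0.02 -0.  ]
tool shift mm to goal [43.1  1.   0.6]
tool x turn rad 0.0010830252158320235
leaf bottom corner pred [[334.7 218.6]]
leaf bottom corner pred [[323.  215.9]]
fixjaw -x [[339.  219.6]]
fixjaw +x [[322.  215.9]]
pad -x [[337.2 222.8]]
pad+x [[320. 219.]]
base c [[324.4 274.4]]
base c [[290.5 265.4]]
```

View pics/f_side.png

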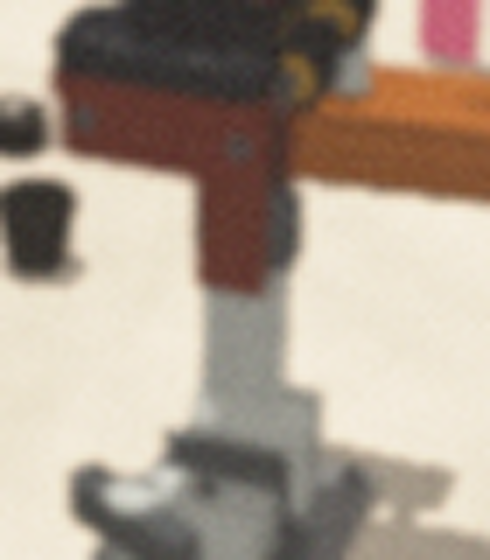

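The leaf spans crop x 205-282, which is pixels (324-335). The prediction was 323-334.7, so x agrees. Entering the gap slowly.

```bash
python3 -m crank '[[[0.004,0.001,0],[0,0,0],0.0],[[0.004,0,0],[0,0,0],0.0],[[0.004,0,0],[0,0,0],0.0],[[0.004,0,0],[0,0,0],0.0],[[0.004,0,0],[0,0,0],0.0],[[0.003,0,0],[0,0,0],0.0],[[0,0,0],[0,0,0],0.0],[[0,0,0],[0,0,0],0.0]]'
python3 st.py 536.6 86.7 70 -89.05
```

```text
t: 6.45
ee_pos: [536.5, 86.7, 89.4]
orientation: [2.212, 0.02, -2.213]
ft_force: [0.1, 0.2, -1.2]
width: 13.5
t 6.45 p [536.5  86.7  89.4] yang -88.98 tilt [-0.001 -0.    -1.   ] w 13.504968310819393 F [ 0.1  0.2 -1.2] M [ 0.02  0.   -0.05]
tool shift mm to goal [19.4 -0.  -0.1]
tool x turn rad 0.0011971280273866565
```

No contact force, so the leaf is in the gap. Continuing to about 2-3 mm above the floor.

```bash
python3 -m crank '[[[0.004,0,0],[0,0,0],0.0],[[0.004,0,0],[0,0,0],0.0],[[0.004,0,0],[0,0,0],0.0],[[0.004,0,0],[0,0,0],0.0],[[0.003,0,0],[0,0,0],0.0],[[0.001,0,0],[0,0,0],0.0],[[0,0,0],[0,0,0],0.0],[[0,0,0],[0,0,0],0.0]]'
python3 st.py 536.6 86.7 65 -89.05
```

```text
t: 7.12
ee_pos: [536.7, 86.7, 69.6]
orientation: [2.212, 0.02, -2.213]
ft_force: [-0.1, -0.4, -1.8]
width: 13.8
t 7.1167 p [536.7  86.7  69.6] yang -88.98 tilt [-0.  0. -1.] w 13.79496236727459 F [-0.1 -0.4 -1.8] M [ 0.02 -0.    0.03]
tool shift mm to goal [ 4.6 -0.   0.1]
tool x turn rad 0.0012264623023210994
```

```bash
python3 -m crank '[[[0.001,0,0],[0,0,0],0.0],[[0.001,0,0],[0,0,0],0.0],[[0.001,0,0],[0,0,0],0.0],[[0.001,0,0],[0,0,0],0.0],[[0,0,0],[0,0,0],0.0],[[0,0,0],[0,0,0],0.0],[[0,0,0],[0,0,0],0.0],[[0,0,0],[0,0,0],0.0]]'
python3 st.py 536.6 86.7 65 -89.05
python3 - <<'E'
from h import *
n="side"
d=vision.get_image(n);i=d["img"]
cv2.imwrite(f"pics/g_{n}.png",crop(i,295,160,365,240,7))
E
```

```text
t: 7.78
ee_pos: [536.7, 86.7, 65.7]
orientation: [2.213, 0.02, -2.212]
ft_force: [-0.2, -0.2, -1.2]
width: 14.2
t 7.7833 p [536.7  86.7  65.7] yang -88.98 tilt [ 0.  0. -1.] w 14.232447237378096 F [-0.2 -0.2 -1.2] M [ 0.03  0.03 -0.  ]
tool shift mm to goal [ 0.7 -0.   0.1]
tool x turn rad 0.0012044043848050186
```

View pics/g_side.png

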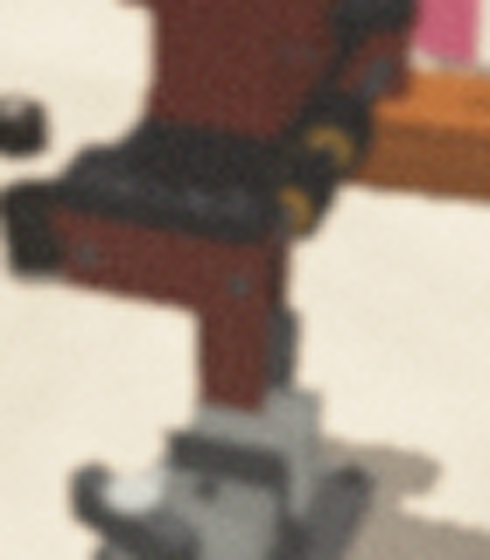

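The leaf is seated in the gap between pad and fixed jaw, with the finger bottom just above the jaws at crop (235,405). Lowering 1.5 mm more and releasing.

```bash
python3 -m crank '[[[0.001,0,0],[0,0,0],0.0],[[0.0005,0,0],[0,0,0],0.0],[[0,0,0],[0,0,0],0.0],[[0,0,0],[0,0,0],0.02],[[0,0,0],[0,0,0],0.03],[[0,0,0],[0,0,0],0.04],[[0,0,0],[0,0,0],0.044],[[0,0,0],[0,0,0],0.044]]'
python3 st.py 536.6 86.7 65 -89.05
```

```text
t: 8.5
ee_pos: [536.7, 86.6, 64.1]
orientation: [2.212, 0.02, -2.213]
ft_force: [-0.3, 0.4, 0.2]
width: 42.0
t 8.5 p [536.7  86.6  64.1] yang -88.98 tilt [-0. -0. -1.] w 41.95742360882301 F [-0.3  0.4  0.2] M [ 0.03  0.02 -0.05]
tool shift mm to goal [-0.9 -0.1  0.1]
tool x turn rad 0.001193034901652949
```

```bash
python3 -m crank '[[[0,0,0],[0,0,0],0.044],[[0,0,0],[0,0,0],0.044],[[-0.005,0,0],[0,0,0],0.044],[[-0.01,0,0],[0,0,0],0.044],[[-0.02,0,0],[0,0,0],0.044],[[-0.03,0,0],[0,0,0],0.044],[[-0.03,0,0],[0,0,0],0.044],[[0,0,0],[0,0,0],0.044]]'
python3 st.py 536.6 86.7 65 -89.05
python3 - <<'E'
from h import *
n="side"
d=vision.get_image(n);i=d["img"]
cv2.imwrite(f"pics/i_{n}.png",crop(i,285,140,375,290,4))
E
```

```text
t: 9.17
ee_pos: [540.2, 87.2, 165.4]
orientation: [2.224, 0.021, -2.203]
ft_force: [0.9, 0.1, 1.1]
width: 44.0
t 9.1667 p [540.2  87.2 165.4] yang -88.98 tilt [ 0.01   0.001 -1.   ] w 44.02236345297751 F [0.9 0.1 1.1] M [0.02 0.02 0.04]
tool shift mm to goal [100.3   0.5   4.6]
tool x turn rad 0.0012604889242232768
```

View pics/i_side.png

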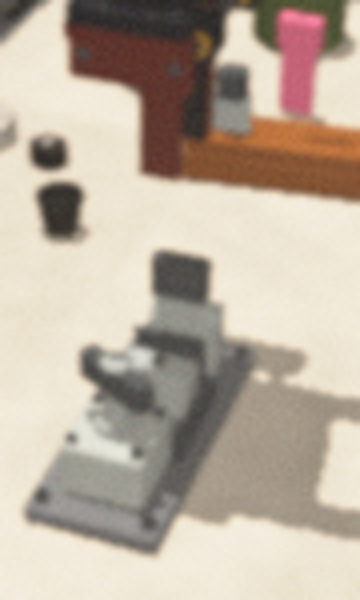

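The blade stands free and upright in the gap, with its head at side pixel (330,208). Screw axis from the fixture pose is (534.9,189.7); the hub seen from above gives (534.7,190.3), which agrees. The bar angle is about 65° from y, so q is about 0.13. J6 range means approaching with tool-y at +65° and turning clockwise down to +1°.

```bash
python3 st.py 534.9 189.8 165 -89.05; python3 -m crank '[[[0,-0.03,0],[0,0,0],0.044],[[0,-0.036,0],[0,0,0],0.044],[[0,-0.036,0],[0,0,0],0.044],[[0,0,0],[-0.122,0,0],0.044],[[0,0,0],[-0.122,0,0],0.044],[[0,0,0],[-0.122,0,0],0.044],[[0,0,0],[-0.122,0,0],0.044],[[0,0,0],[-0.122,0,0],0.044]]'
python3 -m crank '[[[0,0,0],[-0.122,0,0],0.044],[[0,0,0],[-0.122,0,0],0.044],[[0,0,0],[-0.122,0,0],0.044],[[0,0,0],[-0.122,0,0],0.044],[[0,0,0],[-0.122,0,0],0.044],[[0,0,0],[-0.122,0,0],0.044],[[0,0,0],[-0.122,0,0],0.044],[[0,0,0],[-0.122,0,0],0.044]]'
python3 st.py 534.9 189.8 165 65.2
```

```text
t 9.2167 p [539.1  87.  163.1] yang -88.98 tilt [ 0.007  0.001 -1.   ] w 43.995513312429665 F [-0.  -0.1  0.2] M [0.04 0.02 0.  ]
tool shift mm to goal [  -1.8 -102.9    2.4]
tool x turn rad 0.0011990005168920409
t: 9.88
ee_pos: [534.1, 188.6, 158.5]
orientation: [1.856, 0.61, -1.859]
ft_force: [-1.0, -0.2, 1.0]
width: 43.8
t: 10.55
ee_pos: [534.2, 188.4, 158.5]
orientation: [1.179, 1.228, -1.182]
ft_force: [0.2, 0.3, -0.7]
width: 43.9
t 10.55 p [534.2 188.4 158.5] yang 2.24 tilt [-0.001 -0.    -1.   ] w 43.85421594431762 F [ 0.2  0.3 -0.7] M [-0.06 -0.1   0.05]
tool shift mm to goal [-6.5  0.8 -1.4]
tool x turn rad -1.0989377824554707
```

```bash
python3 -m crank '[[[0,0,0],[-0.122,0,0],0.044],[[0,0,0],[-0.122,0,0],0.044],[[0,0,0],[-0.122,0,0],0.044],[[0,0,0],[-0.122,0,0],0.044],[[0,0,0],[-0.122,0,0],0.044],[[0,0,0],[-0.122,0,0],0.044],[[0,0,0],[-0.122,0,0],0.044],[[0,0,0],[-0.122,0,0],0.044]]'
python3 -m crank '[[[0,0,0],[-0.122,0,0],0.044],[[0,0,0],[0,0,0],0.044],[[0,0,0],[0,0,0],0.044],[[0,0,0],[0,0,0],0.044],[[0,0,0],[0,0,0],0.044],[[0,0,0],[0,0,0],0.044],[[0,0,0],[0,0,0],0.044],[[0,0,0],[0,0,0],0.044]]'
python3 st.py 534.9 189.9 100 65.2
python3 - <<'E'
from h import *
t=cv2.imread("pics/top0.png");d=np.load("top0.npz")
g=cv2.cvtColor(t,cv2.COLOR_BGR2GRAY)
b=crop(g,236,226,258,258,20);print(b.shape)
cv2.imwrite("pics/k.png",b)
i=vision.get_image("side")["img"];cv2.imwrite("pics/k_side.png",crop(i,275,140,375,290,4))
E
```

```text
t: 11.22
ee_pos: [534.2, 188.4, 158.5]
orientation: [0.435, 1.528, -0.436]
ft_force: [0.2, -0.1, -0.1]
width: 43.8
t: 11.88
ee_pos: [534.9, 188.7, 159.2]
orientation: [0.345, 1.543, -0.345]
ft_force: [-0.3, -0.4, -0.3]
width: 44.1
t 11.8833 p [534.9 188.7 159.2] yang 64.77 tilt [ 0.  0. -1.] w 44.14897910159403 F [-0.3 -0.4 -0.3] M [-0.   -0.12  0.  ]
tool shift mm to goal [59.2  1.1 -0.5]
tool x turn rad -0.00757665316866352
(640, 440)
```

View pics/k.png

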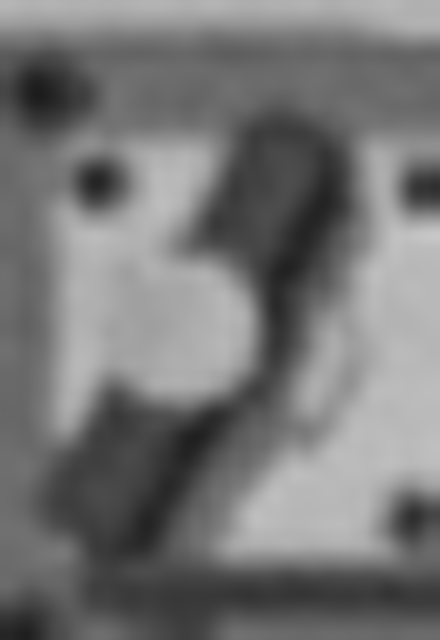

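View pics/k_side.png

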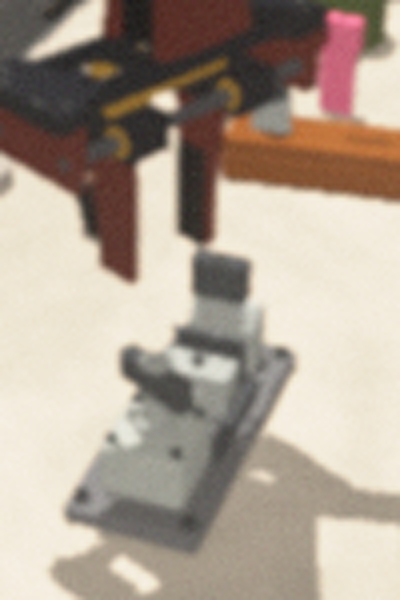

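The side view shows fingers straddling the bar direction, with the blade still standing (head at crop (220,275)). The bar centre (k.png midpoint about (186,335)) agrees with the axis. A bright round cap sits on the bar; the closing width will show whether it's in the way. Descending.

```bash
python3 -m crank '[[[0.0,0.001,-0.001],[-0.007,0,0],0.044],[[0.015,0,0],[0,0,0],0.044],[[0.015,0,0],[0,0,0],0.044],[[0.015,0,0],[0,0,0],0.044],[[0.01,0,0],[0,0,0],0.044],[[0.004,0,0],[0,0,0],0.044],[[0,0,0],[0,0,0],0.044],[[0,0,0],[0,0,0],0.044]]'
python3 st.py 535.3 189.9 65 65.2
```

```text
t: 12.6
ee_pos: [534.6, 190.1, 100.4]
orientation: [0.339, 1.544, -0.339]
ft_force: [0.3, -0.2, 0.4]
width: 43.9
t 12.6 p [534.6 190.1 100.4] yang 65.21 tilt [ 0.  0. -1.] w 43.903386351266796 F [ 0.3 -0.2  0.4] M [ 0.01 -0.15 -0.02]
tool shift mm to goal [35.4  0.1  0.7]
tool x turn rad 9.789302593061816e-05
```

```bash
python3 -m crank '[[[0.006,0,0.0005],[0,0,0],0.044],[[0.006,0,0],[0,0,0],0.044],[[0.006,0,0],[0,0,0],0.044],[[0.006,0,0],[0,0,0],0.044],[[0.006,0,0],[0,0,0],0.044],[[0.005,0,0],[0,0,0],0.044],[[0,0,0],[0,0,0],0.044],[[0,0,0],[0,0,0],0.044]]'
python3 st.py 535.3 189.9 65 65.2
python3 - <<'E'
from h import *
i=vision.get_image("side")["img"];cv2.imwrite("pics/l_side.png",crop(i,275,160,365,290,4))
E
```

```text
t: 13.27
ee_pos: [534.5, 189.7, 64.7]
orientation: [0.339, 1.545, -0.34]
ft_force: [-0.3, -0.8, 0.5]
width: 44.2
t 13.2667 p [534.5 189.7  64.7] yang 65.2 tilt [-0.001 -0.    -1.   ] w 44.1854252448121 F [-0.3 -0.8  0.5] M [ 0.01 -0.05  0.03]
tool shift mm to goal [-0.3  0.5  0.6]
tool x turn rad 6.0247741558032503e-05
```

View pics/l_side.png

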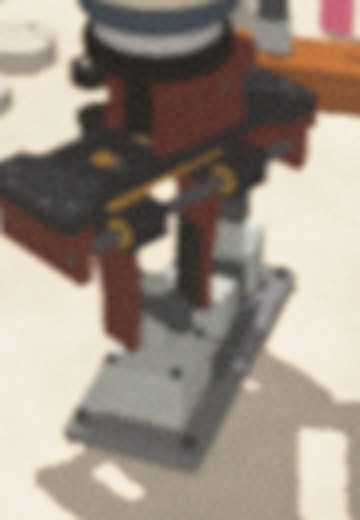

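The fingers straddle the bar (bar at crop (170,310), fingers at (120,300) and (195,260)) and there is no contact force. Closing.

```bash
python3 -m crank '[[[0,0.0005,0.0005],[0,0,0],0.03],[[0,0,0],[0,0,0],0.02],[[0,0,0],[0,0,0],0.01],[[0,0,0],[0,0,0],0.008],[[0,0,0],[0,0,0],0.008],[[0,0,0],[0,0,0],0.008],[[0,0,0],[0,0,0],0.008],[[0,0,0],[0,0,0],0.008]]'
python3 st.py 535.3 189.9 65 65.2
```

```text
t: 13.98
ee_pos: [535.6, 190.0, 65.3]
orientation: [0.339, 1.544, -0.339]
ft_force: [0.5, 0.6, 2.4]
width: 12.4
t 13.9833 p [535.6 190.   65.3] yang 65.2 tilt [ 0.  0. -1.] w 12.438295999441092 F [0.5 0.6 2.4] M [-0.06 -0.07 -0.01]
tool shift mm to goal [ 0.3 -0.2 -0.2]
tool x turn rad 7.655812295807861e-05
```

Width 12.4 mm on the 12 mm bar with little side force, so it's centred. Turning clockwise, total about 1.12 rad, in two parts.

```bash
python3 -m crank '[[[0,0,0],[0.08,0,0],0.008],[[0,0,0],[0.08,0,0],0.008],[[0,0,0],[0.08,0,0],0.008],[[0,0,0],[0.08,0,0],0.008],[[0,0,0],[0.08,0,0],0.008],[[0,0,0],[0.08,0,0],0.008],[[0,0,0],[0.08,0,0],0.008],[[0,0,0],[0,0,0],0.008]]'
python3 st.py 535.3 189.9 65 0.95
```

```text
t: 14.65
ee_pos: [535.5, 190.0, 65.3]
orientation: [0.775, 1.428, -0.776]
ft_force: [-0.8, -0.1, 2.4]
width: 12.5
t 14.65 p [535.5 190.   65.3] yang 32.98 tilt [ 0. -0. -1.] w 12.491784276467687 F [-0.8 -0.1  2.4] M [-0.19 -0.05  0.16]
tool shift mm to goal [ 0.3 -0.2 -0.1]
tool x turn rad 0.5590719235057214
```

```bash
python3 -m crank '[[[0,0,0],[0.08,0,0],0.008],[[0,0,0],[0.08,0,0],0.008],[[0,0,0],[0.08,0,0],0.008],[[0,0,0],[0.08,0,0],0.008],[[0,0,0],[0.08,0,0],0.008],[[0,0,0],[0.08,0,0],0.008],[[0,0,0],[0.08,0,0],0.008],[[0,0,0],[0,0,0],0.008]]'
python3 st.py 535.3 189.9 65 0.95
python3 - <<'E'
from h import *
i=vision.get_image("side")["img"];cv2.imwrite("pics/m_side.png",crop(i,275,160,365,290,4))
E
```

```text
t: 15.32
ee_pos: [535.5, 189.9, 65.3]
orientation: [1.196, 1.218, -1.196]
ft_force: [-1.4, -2.0, 2.8]
width: 12.5
t 15.3167 p [535.5 189.9  65.3] yang 1.03 tilt [-0. -0. -1.] w 12.487040930227712 F [-1.4 -2.   2.8] M [-0.23  0.07  0.13]
tool shift mm to goal [ 0.3 -0.2  0. ]
tool x turn rad 0.001409835371715272
```

View pics/m_side.png

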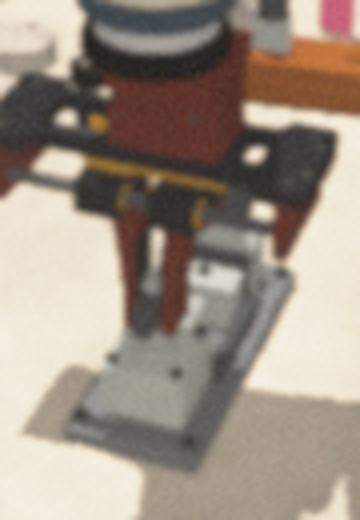

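The bar, held between the fingers at crop (150,310), now lies along the fixture's long side. Opening and lifting straight up.

```bash
python3 -m crank '[[[0,0,0],[0,0,0],0.008],[[0,0,0],[0,0,0],0.02],[[0,0,0],[0,0,0],0.03],[[0,0,0],[0,0,0],0.04],[[0,0,0],[0,0,0],0.04],[[0,0,0],[0,0,0],0.04],[[0,0,0],[0,0,0],0.04],[[0,0,0],[0,0,0],0.04]]'
python3 -m crank '[[[-0.005,0,0],[0,0,0],0.04],[[-0.01,0,0],[0,0,0],0.04],[[-0.02,0,0],[0,0,0],0.04],[[-0.03,0,0],[0,0,0],0.04],[[-0.03,0,0],[0,0,0],0.04],[[-0.03,0,0],[0,0,0],0.04],[[-0.02,0,0],[0,0,0],0.04],[[0,0,0],[0,0,0],0.04]]'
python3 st.py 535.3 -50 210 0.95
```

```text
t: 16.03
ee_pos: [535.5, 190.0, 65.1]
orientation: [1.196, 1.218, -1.196]
ft_force: [0.1, 0.4, -0.5]
width: 39.8
t: 16.7
ee_pos: [538.2, 190.9, 216.0]
orientation: [1.202, 1.213, -1.188]
ft_force: [0.2, 0.1, -0.4]
width: 40.3
t 16.7 p [538.2 190.9 216. ] yang 1.03 tilt [ 0.009  0.003 -1.   ] w 40.2530600869911 F [ 0.2  0.1 -0.4] M [-0.05 -0.13 -0.01]
tool shift mm to goal [  5.2  -7.3 240.8]
tool x turn rad 0.0014579565547072422
```

Clear. Moving aside so the top camera can see.

```bash
python3 -m crank '[[[0,0,0.03],[0,0,0],0.04],[[0,0,0.035],[0,0,0],0.04],[[0,0,0.035],[0,0,0],0.04],[[0,0,0.035],[0,0,0],0.04],[[0,0,0.035],[0,0,0],0.04],[[0,0,0.035],[0,0,0],0.04],[[0,0,0.035],[0,0,0],0.04],[[0,0,0.03],[0,0,0],0.04]]'
python3 -m crank '[[[0,0,0.03],[0,0,0],0.04],[[0,0,0.03],[0,0,0],0.04],[[0,0,0.02],[0,0,0],0.04],[[0,0,0],[0,0,0],0.04],[[0,0,0],[0,0,0],0.04],[[0,0,0],[0,0,0],0.04],[[0,0,0],[0,0,0],0.04],[[0,0,0],[0,0,0],0.04]]'
python3 - <<'E'
from h import *
for n in("side","top"):
    d=vision.get_image(n);i=d["img"];np.savez(n+"3.npz",**d)
    cv2.imwrite(f"pics/n_{n}.png",crop(i,*((285,190,360,285) if n=="side" else (225,215,325,275)),6 if n=="side" else 8))
E
```

```text
t: 17.37
ee_pos: [539.7, -82.0, 209.9]
orientation: [1.196, 1.218, -1.197]
ft_force: [-0.4, -0.6, 0.7]
width: 40.1
t: 18.03
ee_pos: [541.7, -158.8, 210.1]
orientation: [1.195, 1.219, -1.195]
ft_force: [-0.2, 0.3, 0.5]
width: 39.7
```

View pics/n_side.png

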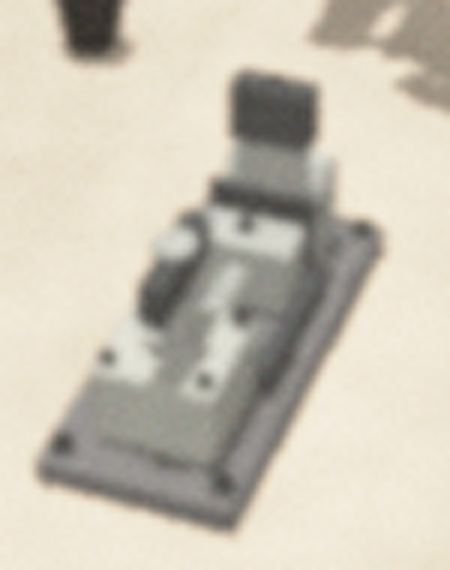

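View pics/n_top.png

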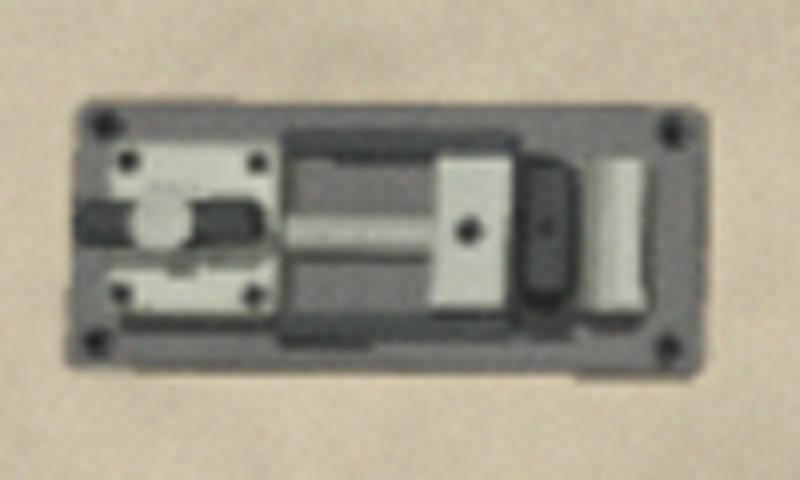

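In the top view the bar runs crop (78-265, 223), parallel to the long side, and the blade head is at (547,230) between pad and fixed jaw. A quick numeric check before handing in.

```bash
python3 - <<'E'
from h import *
d=np.load("top3.npz");ds=np.load("side3.npz");un=lambda p,s,x0,y0:((p[0]+.5)/s-.5+x0,(p[1]+.5)/s-.5+y0)
c=np.array([535.8,137.7]);a=np.radians(.95);M=np.array([[np.cos(a),np.sin(a)],[-np.sin(a),np.cos(a)]])
f=lambda p,z:(M@(ray(d,*un(p,8,225,215),z)[:2]-c)).round(1)
print("head top hole, fixture xy",f((547,228),98),"left/right edge",f((525,230),98),f((578,230),98))
p,q=f((82,224),90),f((258,223),90);v=p-q;print("bar",p,q,"q",1.25-np.arctan2(-v[0],v[1]))
t=d["img"];g=cv2.cvtColor(t,cv2.COLOR_BGR2GRAY)
m0=(g<80).astype(np.uint8)[:, :]; 
ys,xs=np.nonzero(m0[236:248,232:260]);xs+=232;ys+=236
l=cv2.fitLine(np.c_[xs,ys].astype(np.float32),cv2.DIST_L2,0,.01,.01).ravel();print("bar pix slope deg",np.degrees(np.arctan2(l[1],l[0])),len(xs))
w=lambda x,y,z:proj(ds,[*(c+M.T@[x,y]),z])[0].round(1)
print("side: upright head top centre",w(0,-55,98),"leaf/head centre",w(0,-55,70))
print(ctrl.get_obs()["t"])
E
grep -c . h.py
```

```text
head top hole, fixture xy [ -1.2 -54.9] left/right edge [ -1.8 -48.9] [ -1.6 -63.4]
bar [-1.  74.2] [-0.2 25.5] q 1.2335743726548207
bar pix slope deg -1.1264886 80
side: upright head top centre [330.5 202.5] leaf/head centre [330.2 212.2]
18.1333
9
```

Head at fixture (-1.2,-54.9), as expected for an upright leaf against the fixed jaw (-55). Screw about 1.23. Handing in.

```bash
python3 -c "
from workcell import workorder
print(workorder.close_job())"
```

```text
the job is handed in; nothing more can be done
None
```

I took the rectangular-headed blade out of the rest and stood it in the gap of the 190 x 80 mm fixture. I let go of it and turned the T-bar clockwise about 1.12 rad. Then I opened the gripper, backed away and handed the job in at about 18 s.

**Last checks, from the top camera:**
- **Blade:** the top of its head is at fixture x = -1.2, y = -54.9 mm. An upright leaf against the fixed jaw would be at -55.
- **Screw:** the two ends of the bar give about 1.23 rad. A rough line fit to the bar's pixels differs by about 0.03 rad. Both are inside 1.05 to 1.45.

The gripper was well clear and the wrist force was near zero. I could not measure the jaw's force on the blade, so I inferred it from the screw angle. No check failed; handing in gave no verdict.

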